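# Hold the surface-temperature probe on the chip's die

## Task

Check the temperature of the big chip on the clamped graphics board: draw the surface probe out of its leaning stand and set it upright on the middle of the large chip's bare die, easing it down gently until you feel it touch and its sprung head is about half pressed in, never pressing hard on the board. The program finishes while the gripper is still holding the probe there, upright and still; do not set it down or let go, and leave the other things on the bench where they are.

Things in the scene. Friction and masses are not known exactly. Their poses are not given: they have to be found in the camera images.
- probe: surface-temperature probe. Origin: centre of its handle's lower end; z runs up the handle. Grey flat-sided handle 24 (x) x 20 (y) x 110 mm (z 0 to 110), small display on its -x face; below it a steel stem 13 mm thick, 46 mm long, then the sprung copper head, 8 mm thick, its flat end 62 mm under the origin. About 0.1 kg. Starts seated in the leaning stand, handle resting on the tube's mouth
- probe_tip (a point): centre of the flat end of the probe's sprung head (moves with the head)
- probe_head (a joint): how far the sprung head is pushed into the stem, along the probe's axis: 0 fully out, 0.012 m fully in (stop). Spring: 0.5 N at the start of the travel rising evenly to 3.5 N at the end (250 N/m), about 2 N at mid travel
- board: blue graphics board, 190 (x) x 130 (y) x 2 mm, level, clamped by its long edges in an aluminium jig on feet over the preheater; it cannot move; foot height varies 8 mm. Origin: 22 mm under the middle of its upper face. Two green chip packages have a bare grey die in the middle: the large 38 mm square, die 18 mm square; the small 26 mm, die 8 x 7 mm. Nothing on it stands over 14 mm high
- die (a point): centre of the upper face of the large chip's die: 20 mm along x, -8 mm along y and 26 mm up from the board's origin; 4 mm above the board's upper face
- preheater: flat grey preheating plate on which the jig stands, 320 (x) x 300 (y) x 53 mm high, fixed. Origin: centre of its underside
- stand: heavy fixed stand: steel foot 95 (x) x 80 (y) x 14 mm with an aluminium tube, 25 mm outside, 15 mm inside, 70 mm long, leaning 0.35 rad (20 degrees) from vertical, its mouth towards the stand's -x. Origin: centre of the foot's underside. The probe's y axis is along the stand's y; in the tube's play the probe may lean a degree or two more
- stand_mouth (a point): centre of the upper mouth of the stand's tube, about 86 mm above the table; the probe is drawn out along the tube's axis, 62 mm until its tip is clear
- flux_jar: white flux jar, black cap, 54 mm diameter, 55 mm tall; bystander. Origin: centre of its underside
- screwdriver: screwdriver lying down, 170 mm long along its x, 26 mm thick; bystander. Origin: middle of its length, on the table
- flux_brush: brush lying down, 160 mm long along its x, 42 mm wide, 20 mm high; bystander. Origin: middle of its length, on the table
- bowl: small steel bowl, 80 mm diameter, 34 mm high; bystander. Origin: centre of its underside
- braid_spool: white spool of copper braid lying flat, 52 mm diameter, 16 mm high; bystander. Origin: centre of its underside
- tweezers: steel tweezers lying flat, 120 mm long along x, 7 mm high; bystander. Origin: middle, on the table
- chip_tray: black tray of spare chips, 100 x 70 x 14 mm; bystander. Origin: centre of its underside
- pickup_pen: thin aluminium pick-up pen lying down, 140 mm long along its x, 14 mm thick; bystander (not the probe). Origin: near its middle, on the table

How it is judged (in metres and radians):
On the way:
1. the gripper has drawn the probe clear out of the stand (height (world z) of probe_tip above 0.095 m and contact force between the fingers and probe above 2 N and contact force between probe and stand below 0.1 N), for 0.2 s.
At the end, for the whole second after the job is handed in: the probe, held by the fingers alone, stands within 7 degrees (0.12 rad) of upright with its tip on the large die, within 5 mm of its centre, pressing with 0.5 to 5 N and its sprung head 2 to 10 mm in (of 12); it is still, and neither hand nor arm touches the board (horizontal distance between probe_tip and die below 0.005 m and z of probe_tip in the frame of die below 0.002 m and angle between probe's own z axis and vertical below 0.12 rad and value of joint probe_head between 0.002 and 0.01 m and contact force between probe and board between 0.5 and 5 N and contact force between the fingers and probe above 2 N and contact force between probe and stand below 0.1 N and contact force between each of the arm, the fingers and board below 0.1 N and linear speed of probe below 0.01 m/s); the arm keeps its last pose, push and grip.
It fails at once if the probe is pressed hard on the board (over 10 N) (contact force between probe and board above 10 N).
It fails at once if the hand or arm strikes the board (over 3 N) (contact force between any of the fingers, the arm and board above 3 N).
It fails at once if another thing on the bench is displaced by more than 20 mm (distance of any of flux_jar, screwdriver, flux_brush, bowl, braid_spool, tweezers, chip_tray, pickup_pen from where it was at the start of the episode above 0.02 m).
It also fails if it takes over 48 s, if anything falls off the work surface, if the arm or the gripper's body presses on something with over 40 N, if the wrist force passes 120 N, or if a joint passes its speed limit or range.

## Robot

A 6-joint arm with a two-finger parallel gripper is mounted at the origin on the work surface. World frame = base frame: x ahead of the robot, y to its left, z up, the work surface at z = 0. Lengths are in m, angles in degrees, forces in N, time in s.
With the tool pointing down it reaches from about 0.275 to 0.75 m from the base axis. Payload 10.2 kg.
Tool frame: the origin (TCP) lies midway between the tips of the shut fingers; the grasp point (between the pads) lies 19 mm behind it (ctrl.grip_point_offset is the z of the grasp point in the tool frame, in m); z points along the fingers, y is the line along which they close (so a half turn about z gives the same grasp; the last joint's range is limited). The gripper opens to 85 mm and grips with 20 to 120 N. Pads are 22 mm wide; open, the fingers measure 114 mm over their backs; the gripper's body (76 mm by 85 mm) begins 54 mm behind the grasp point. The pads swing forward as they close: fully open they stand 13 mm farther back than shut.
Start: joints at [52.517, 17.928, 85.812, -0, 76.261, -12.8], TCP at [0.219, 0.477, 0.231] pointing down, gripper open.
Joint ranges: [-168.41, 168.41], [-55.51, 124.54], [10.69, 146.95], [-70.63, 250.63], [1, 178], [-165.06, 165.06]. Speed limits (degrees/s): [136.94, 136.94, 172.46, 180, 180, 180].

## Interface

Orientations are given as [roll, pitch, yaw] about the fixed x, y, z axes, in that order (R = Rz(yaw) Ry(pitch) Rx(roll)).
In Python, from rig import ctrl gives the robot as it stands.
- The arm moves only by the tool arm_command, never from a script. Its argument "rows" is a list that holds one entry, the list of rows, each a list of 7 numbers: the turn, a rotation vector about the world's x, y, z as a fraction of full scale, then the shift along the world's x, y, z as a fraction of full scale, then the opening, from 0 (shut) to 1 (fully open). A call has 1 to 20 rows; each row shifts and turns the commanded pose from where the row before left it; what a row does not reach is not made up. Full scale, the value 1, is 800 mm for a shift and 45 degrees for a turn. A row lasts 1/12 s, in which the tool goes at most 41.7 mm and 7.16 degrees, less where a joint would pass 70% of its speed; a pose out of reach is approached as far as the arm can. A call with a number of a shift or a turn outside -1 to 1 is refused whole. A call with a gripper value outside its range is refused whole. The fingers move at their own pace and stop on an object; the grip force is fixed at half the most. Time passes only in rows, so rows that do not move let the fingers close. It gives the time, the measured TCP pose, the force, the opening and the grip force at its end, in the units of the state.
- ctrl.read_state(): the state, without advancing time (a new reading comes with each control period).
- ctrl.grab_frame(name): name is "scene" or "top" or "wrist"; returns the picture (420x560x3 uint8, blue, green, red); there is no depth.
- ctrl.camera_params(name): a dict with "camera_matrix" (3x3 intrinsics, pixels), "k1" (the pictures are not rectified: a ray, as slopes to the right and down, at radius r is drawn at 1 + k1 r^2 times it, then the intrinsics apply), "extrinsics" (4x4, takes a point from world to camera coordinates). Camera axes: x right, y up, looking along -z (the intrinsics and any distortion apply to the point x, -y, -z); pixel columns grow to the right and rows downward; lengths in m; the calibration is good to about 2 mm. A picture is of the moment at which its call begins: read the wrist's pose just before it. camera_params takes no time and is no camera call; for the wrist camera it gives the pose at the moment of the call.
- ctrl.hand_in(): hands the job in; it is judged then, once.
The state is a dict: "time_s": time; "joints": joint angles; "qd": joint speeds; "tau": joint torques, N m; "position": TCP position; "tcp_rot": TCP orientation; "wrist_force": force on the tool from outside, world axes, zero at the start; "moment": the same for the moment, N m; "gripper_width": finger opening in m; "grasp_force": force on a finger pad.
Only numpy, scipy, OpenCV 4.12 (cv2) and the standard library are available. Lean on these libraries where they do the work, as an engineer would, in place of code of your own. Each camera call takes 0.05 s, during which the arm holds its last target. There are 200 camera calls.

## Working session

There is one attempt and no reset: what is moved stays moved. The work goes in short steps, Python scripts to look and compute and a tool call to move; the robot and the scene stay as the last step left them, time stands still between calls to the robot, and variables do not carry over. Pictures are saved under pics/ and viewed, at most 11 in all, crops included, and the job is handed in when it is done.

Besides the shell and the picture viewer there is one more tool, called after ">>>" as a command line: name --argument value ..., lists and objects as JSON in quotes. arm_command: Moves the arm, as the interface text tells. Shift numbers are shares of 800 mm and turn numbers shares of 45 degrees, none past 1 either way. Its arguments: {"type":"object","properties":{"rows":{"type":"array","items":{"type":"array","items":{"type":"array","items":{"type":"number","minimum":-1,"maximum":1}}}}},"required":["rows"]}

```bash
ls; mkdir -p pics; cat > h.py <<'E'
import numpy as np, cv2
from rig import ctrl
from scipy.spatial.transform import Rotation as R
def snap(n,f):
    p=ctrl.camera_params(n); im=np.array(ctrl.grab_frame(n)); cv2.imwrite('pics/'+f,im)
    np.savez('pics/'+f+'.npz',K=p['camera_matrix'],k=p['k1'],E=p['extrinsics']); return im
def load(f):
    d=np.load('pics/'+f+'.npz'); return d['K'],float(d['k']),d['E']
def ray(f,u,v):
    K,k,E=load(f); K=np.array(K)
    x=cv2.undistortPoints(np.array([[[u,v]]],float),K,np.array([k,0,0,0,0.]))[0,0]
    d=E[:3,:3].T@np.array([x[0],-x[1],-1]); c=-E[:3,:3].T@E[:3,3]; return c,d/np.linalg.norm(d)
def atz(f,u,v,z):
    c,d=ray(f,u,v); return c+d*(z-c[2])/d[2]
def tri(*obs):
    A=np.zeros((3,3));b=np.zeros(3)
    for o in obs:
        c,d=ray(*o);P=np.eye(3)-np.outer(d,d);A+=P;b+=P@c
    X=np.linalg.solve(A,b); print('res mm',[round(1e3*np.linalg.norm((np.eye(3)-np.outer(d,d))@(X-c)),1) for c,d in (ray(*o) for o in obs)]); return X
def proj(f,X):
    K,k,E=load(f); p=E[:3,:3]@np.array(X)+E[:3,3]; x=np.array([p[0],-p[1]])/-p[2]; x=x*(1+k*x@x); return K[:2,:2]@x+K[:2,2]
E
python3 - <<'E'
from h import *
a=snap('scene','s0.png');b=snap('top','t0.png');c=snap('wrist','w0.png')
np.set_printoptions(precision=3,suppress=True)
for n in('s0.png','t0.png','w0.png'):
    K,k,E=load(n); print(K.tolist(),k,-E[:3,:3].T@E[:3,3],-E[2,:3])
print(ctrl.read_state(), ctrl.grip_point_offset)
E
```

```text
pics
[[436.86214908098214, 0.0, 273.8052298776643], [0.0, 436.86214908098214, 211.0556944093124], [0.0, 0.0, 1.0]] -0.023878814502075067 [ 1.214 -0.722  0.805] [-0.542  0.6   -0.589]
[[505.2224042194768, 0.0, 280.2139454292825], [0.0, 505.2224042194768, 206.046758442244], [0.0, 0.0, 1.0]] -0.1035478156762868 [0.441 0.031 1.714] [ 0.061 -0.011 -0.998]
[[322.70455753300513, 0.0, 281.2611628194366], [0.0, 322.70455753300513, 205.0915779431716], [0.0, 0.0, 1.0]] 0.015934510000545552 [0.15  0.509 0.373] [ 0.273 -0.127 -0.954]
{'time_s': 0.15, 'joints': array([ 52.517,  17.951,  85.846,  -0.002,  76.261, -12.8  ]), 'qd': array([-0.037, -0.067, -0.112, -0.027,  0.046,  0.003]), 'tau': array([  0.001, -41.237, -25.979,  -0.   ,   0.003,   0.   ]), 'position': array([0.219, 0.477, 0.231]), 'tcp_rot': array([-179.942,   -0.011,  155.317]), 'wrist_force': array([ 0.075, -0.424, -0.308]), 'moment': array([ 0.022,  0.061, -0.013]), 'grasp_force': 0.0, 'gripper_width': 0.08517544660724126} -0.0187
```

View pics/s0.png

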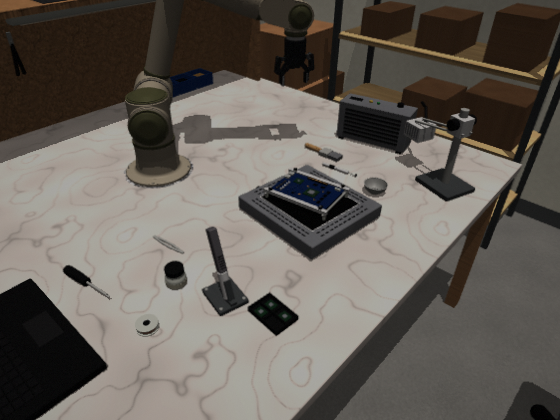

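View pics/t0.png

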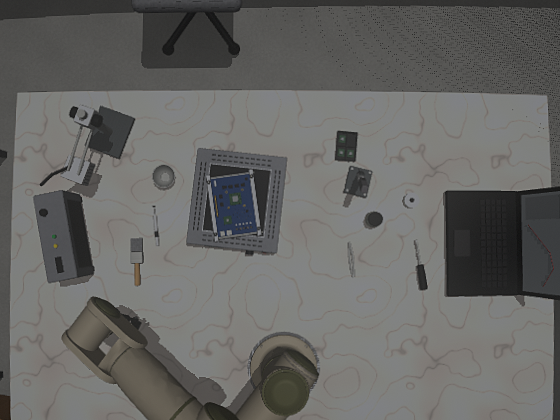

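The scene view shows the probe in its stand at (215,265) and the board at (308,190). The top view shows the stand at (357,182) and the board at (235,205), with the large die near (236,199). I'll enlarge these.

```bash
python3 - <<'E'
from h import *
s=cv2.imread('pics/s0.png');t=cv2.imread('pics/t0.png')
def crop(im,x,y,w,h,k): return np.clip(cv2.resize(im[y:y+h,x:x+w],None,fx=k,fy=k,interpolation=cv2.INTER_CUBIC)*1.6,0,255).astype(np.uint8)
o=np.vstack([np.hstack([crop(s,190,220,80,60,5)[:300,:400],crop(s,260,160,100,75,4)]),np.hstack([crop(t,330,150,80,60,5),crop(t,195,155,80,60,5)])])
# first crop taller: probe from y=220..315 via separate
print(o.shape);cv2.imwrite('pics/c1.png',o)
cv2.imwrite('pics/c2.png',np.hstack([crop(s,190,222,66,98,6),crop(t,330,155,66,98,6)]))
E
```

```text
(600, 800, 3)
```

View pics/c1.png

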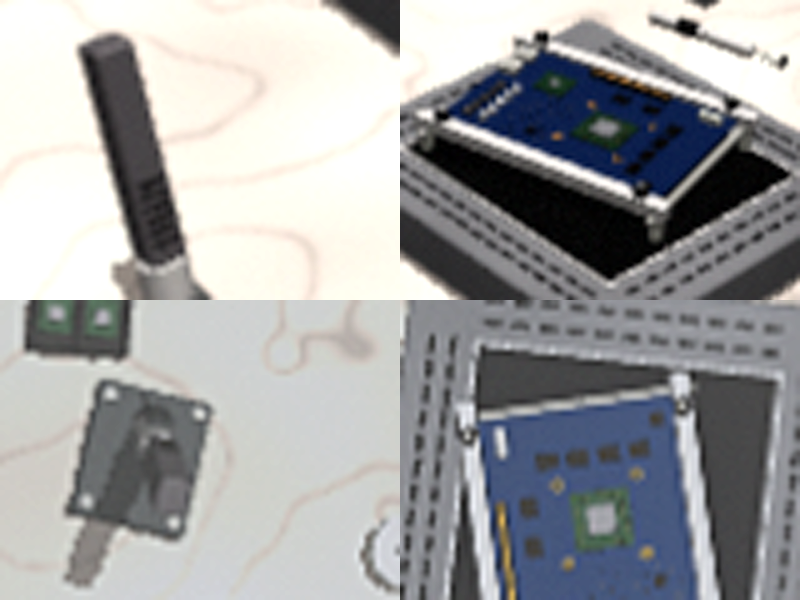

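View pics/c2.png

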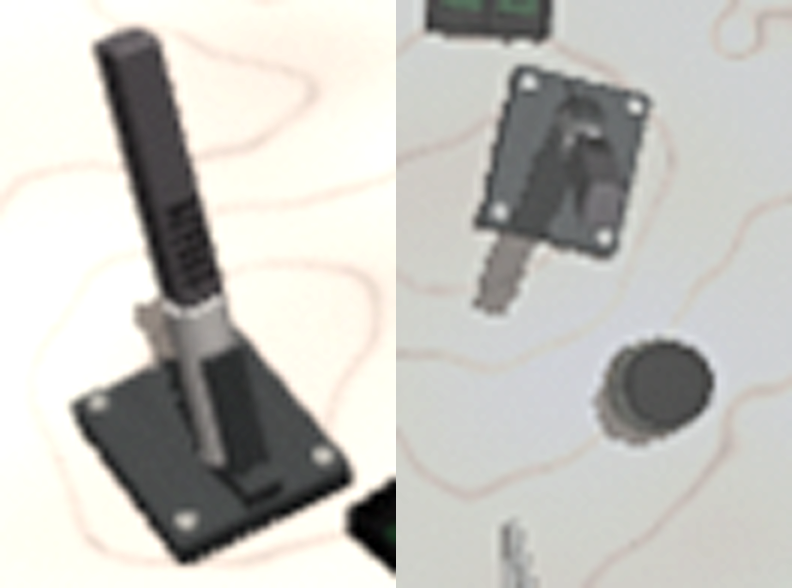

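```bash
python3 - <<'E'
from h import *
from scipy.optimize import least_squares
np.set_printoptions(precision=4,suppress=True)
S=lambda x,y:('s0.png',190+(x+.5)/6-.5,222+(y+.5)/6-.5)
T=lambda x,y:('t0.png',330+(x-396+.5)/6-.5,155+(y+.5)/6-.5)
S4=lambda x,y:('s0.png',260+(x-400+.5)/4-.5,160+(y+.5)/4-.5)
T5=lambda x,y:('t0.png',195+(x-400+.5)/5-.5,155+(y-300+.5)/5-.5)
for q in[(516,66),(650,100),(612,256),(478,224)]: print('T foot',atz(*T(*q),.014))
for q in[(75,407),(183,555),(352,468)]: print('S foot',atz(*S(*q),.014))
print('handle top',tri(S(128,44),T(602,204)))
print('scene mouth',atz(*S(192,303),.086),'scene top',atz(*S(128,44),.189),'T top',atz(*T(602,204),.189))
print('die',tri(S4(605,127),T5(601,518)))
print('small die s',atz(*S4(555,84),.1))
for q in[(470,415),(683,380)]: print('board top jig corners',atz(*T5(*q),.1))
E
```

```text
T foot [ 0.6833 -0.2234  0.014 ]
T foot [ 0.6643 -0.2998  0.014 ]
T foot [ 0.5754 -0.2771  0.014 ]
T foot [ 0.5933 -0.2011  0.014 ]
S foot [ 0.5789 -0.2787  0.014 ]
S foot [ 0.6697 -0.3009  0.014 ]
S foot [ 0.6858 -0.2247  0.014 ]
res mm [np.float64(0.1), np.float64(0.1)]
handle top [ 0.5882 -0.2407  0.1873]
scene mouth [ 0.6273 -0.2519  0.086 ] scene top [ 0.59  -0.242  0.189] T top [ 0.588  -0.2405  0.189 ]
res mm [np.float64(0.3), np.float64(0.3)]
die [0.5659 0.1601 0.0858]
small die s [0.5143 0.1634 0.1   ]
board top jig corners [0.6308 0.2436 0.1   ]
board top jig corners [0.6536 0.1067 0.1   ]
```

```bash
cat >> h.py <<'E'
def plan(pos,rot,N):
    s=ctrl.read_state(); r0=R.from_euler('xyz',s['tcp_rot'],degrees=True)
    w=np.degrees((rot*r0.inv()).as_rotvec()); d=np.array(pos)-s['position']
    print('t',s['time_s'],'deg',w.round(2),'mm',(d*1e3).round(1),'N',N,'row',np.r_[w/45,d/.8].round(4)/1, '/N', (np.r_[w/45,d/.8]/N).round(4))
def lean(th,psi=-13.9):  # tool frame for a probe leaning th deg towards -x of a frame with yaw psi
    p=np.radians(psi);t=np.radians(th); a=np.array([-np.sin(t)*np.cos(p),-np.sin(t)*np.sin(p),np.cos(t)])
    y=np.array([-np.sin(p),np.cos(p),0]); z=-a; return a,R.from_matrix(np.column_stack([np.cross(y,z),y,z]))
E
python3 - <<'E'
from h import *
a,r=lean(20.5); top=np.array([.589,-.241,.188])
print(a,top+.05*a); plan(top+.05*a,r,25)
E
```

```text
[-0.33995208  0.08412963  0.93667219] [ 0.5720024  -0.23679352  0.23483361]
t 0.15 deg [ -6.73 -19.41  10.68] mm [ 352.9 -713.6    4. ] N 25 row [-0.1496 -0.4313  0.2373  0.4411 -0.8921  0.005 ] /N [-0.006  -0.0173  0.0095  0.0176 -0.0357  0.0002]
```

>>> arm_command --rows '[[[-0.006, -0.0173, 0.0095, 0.0176, -0.0357, 0.0015, 1], [-0.006, -0.0173, 0.0095, 0.0176, -0.0357, 0.0015, 1], [-0.006, -0.0173, 0.0095, 0.0176, -0.0357, 0.0015, 1], [-0.006, -0.0173, 0.0095, 0.0176, -0.0357, 0.0015, 1], [-0.006, -0.0173, 0.0095, 0.0176, -0.0357, 0.0015, 1], [-0.006, -0.0173, 0.0095, 0.0176, -0.0357, 0.0015, 1], [-0.006, -0.0173, 0.0095, 0.0176, -0.0357, 0.0015, 1], [-0.006, -0.0173, 0.0095, 0.0176, -0.0357, 0.0015, 1], [-0.006, -0.0173, 0.0095, 0.0176, -0.0357, 0.0015, 1], [-0.006, -0.0173, 0.0095, 0.0176, -0.0357, 0.0015, 1], [-0.006, -0.0173, 0.0095, 0.0176, -0.0357, 0.0015, 1], [-0.006, -0.0173, 0.0095, 0.0176, -0.0357, 0.0015, 1], [-0.006, -0.0173, 0.0095, 0.0176, -0.0357, 0.0015, 1], [-0.006, -0.0173, 0.0095, 0.0176, -0.0357, 0.0015, 1], [-0.006, -0.0173, 0.0095, 0.0176, -0.0357, 0.0015, 1], [-0.006, -0.0173, 0.0095, 0.0176, -0.0357, 0.0015, 1], [-0.006, -0.0173, 0.0095, 0.0176, -0.0357, 0.0015, 1], [-0.006, -0.0173, 0.0095, 0.0176, -0.0357, 0.0015, 1], [-0.006, -0.0173, 0.0095, 0.0176, -0.0357, 0.0015, 1], [-0.006, -0.0173, 0.0095, 0.0176, -0.0357, 0.0015, 1]]]'

```text
time_s: 1.82
position: [0.5012, -0.0958, 0.2552]
tcp_rot: [179.6, 16.5, 163.9]
wrist_force: [0.5, 0.3, 1.1]
gripper_width: 0.0856
grasp_force: 0.0
```

```bash
python3 - <<'E'
from h import *
a,r=lean(20.5); top=np.array([.589,-.241,.188])
plan(top+.05*a,r,6)
E
```

```text
t 1.8167 deg [-1.37 -3.79  2.11] mm [  70.8 -141.   -20.4] N 6 row [-0.0305 -0.0842  0.0468  0.0886 -0.1763 -0.0255] /N [-0.0051 -0.014   0.0078  0.0148 -0.0294 -0.0042]
```

>>> arm_command --rows '[[[-0.005, -0.014, 0.008, 0.0148, -0.0294, -0.0042, 1], [-0.005, -0.014, 0.008, 0.0148, -0.0294, -0.0042, 1], [-0.005, -0.014, 0.008, 0.0148, -0.0294, -0.0042, 1], [-0.005, -0.014, 0.008, 0.0148, -0.0294, -0.0042, 1], [-0.005, -0.014, 0.008, 0.0148, -0.0294, -0.0042, 1], [-0.005, -0.014, 0.008, 0.0148, -0.0294, -0.0042, 1], [0, 0, 0, 0, 0, 0, 1], [0, 0, 0, 0, 0, 0, 1]]]'

```text
time_s: 2.48
position: [0.5717, -0.2359, 0.2342]
tcp_rot: [179.9, 20.4, 166.1]
wrist_force: [-0.4, 0.4, -0.8]
gripper_width: 0.0857
grasp_force: 0.0
```

```bash
python3 - <<'E'
from h import *
a,r=lean(20.5); top=np.array([.589,-.241,.188])
im=snap('wrist','w1.png')
for q in(top,top-.11*a,top-.054*a): print(proj('w1.png',q))
for sx in(-.012,.012):
  for sy in(-.01,.01): print(sx,sy,proj('w1.png',top+r.apply([-sx,sy,0])))
plan(top-.054*a,r,4)
E
```

```text
[280.22699483 230.11001558]
[280.54319276 187.5226557 ]
[280.41453691 204.85842066]
-0.012 -0.01 [264.23405    212.26506255]
-0.012 0.01 [296.1772213  212.25758451]
0.012 -0.01 [264.81846537 247.36011862]
0.012 0.01 [295.67543186 247.35176988]
t 2.5333 deg [-0.08 -0.09 -0.02] mm [ 35.7 -10.4 -97.2] N 4 row [-0.0018 -0.0019 -0.0005  0.0447 -0.013  -0.1216] /N [-0.0005 -0.0005 -0.0001  0.0112 -0.0033 -0.0304]
```

View pics/w1.png

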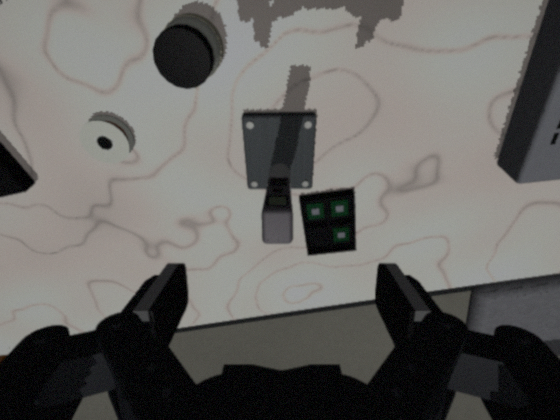

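The wrist view shows the handle's top face centred near (278,225), against a predicted (280,230). The foot is square to the picture, so the alignment is good. I'll go down along the axis with a small correction, then close.

>>> arm_command --rows '[[[0, 0, 0, 0.0085, -0.0028, -0.0243, 1], [0, 0, 0, 0.0085, -0.0028, -0.0243, 1], [0, 0, 0, 0.0085, -0.0028, -0.0243, 1], [0, 0, 0, 0.0085, -0.0028, -0.0243, 1], [0, 0, 0, 0.0085, -0.0028, -0.0243, 1], [0, 0, 0, 0, 0, 0, 1], [0, 0, 0, 0, 0, 0, 0.5], [0, 0, 0, 0, 0, 0, 0.35], [0, 0, 0, 0, 0, 0, 0.2], [0, 0, 0, 0, 0, 0, 0.1], [0, 0, 0, 0, 0, 0, 0], [0, 0, 0, 0, 0, 0, 0], [0, 0, 0, 0, 0, 0, 0], [0, 0, 0, 0, 0, 0, 0], [0, 0, 0, 0, 0, 0, 0]]]'

```text
time_s: 3.78
position: [0.606, -0.2467, 0.1389]
tcp_rot: [-180.0, 20.5, 166.2]
wrist_force: [-2.5, 0.3, 5.8]
gripper_width: 0.0194
grasp_force: 58.5
```

```bash
python3 - <<'E'
from h import *
s=ctrl.read_state(); print(s['position'],s['gripper_width'],s['grasp_force'],s['wrist_force'],s['moment'])
a=snap('scene','s1.png')
a,r=lean(20.5); plan(s['position']+.09*a,r,6)
E
```

```text
[ 0.60600443 -0.24673329  0.13886803] 0.019400100491461535 58.54189574718475 [-2.47499735  0.26259903  5.77464717] [ 0.02806347  0.49831251 -0.06515553]
t 3.8333 deg [ 0.02  0.02 -0.05] mm [-30.6   7.6  84.3] N 6 row [ 0.0004  0.0004 -0.0011 -0.0382  0.0095  0.1054] /N [ 0.0001  0.0001 -0.0002 -0.0064  0.0016  0.0176]
```

>>> arm_command --rows '[[[0, 0, 0, -0.0032, 0.0008, 0.0088, 0], [0, 0, 0, -0.0032, 0.0008, 0.0088, 0], [0, 0, 0, -0.0032, 0.0008, 0.0088, 0], [0, 0, 0, -0.0032, 0.0008, 0.0088, 0], [0, 0, 0, -0.0032, 0.0008, 0.0088, 0], [0, 0, 0, -0.0032, 0.0008, 0.0088, 0], [0, 0, 0, -0.0032, 0.0008, 0.0088, 0], [0, 0, 0, -0.0032, 0.0008, 0.0088, 0], [0, 0, 0, -0.0032, 0.0008, 0.0088, 0], [0, 0, 0, -0.0032, 0.0008, 0.0088, 0], [0, 0, 0, -0.0032, 0.0008, 0.0088, 0], [0, 0, 0, -0.0032, 0.0008, 0.0088, 0], [0, 0, 0, -0.0032, 0.0008, 0.0088, 0], [0, 0, 0, -0.0032, 0.0008, 0.0088, 0], [0, 0, 0, 0, 0, 0.03, 0], [0, 0, 0, 0, 0, 0.03, 0], [0, 0, 0, 0, 0, 0, 0]]]'

```text
time_s: 5.25
position: [0.5711, -0.2383, 0.2901]
tcp_rot: [-179.8, 20.9, 166.2]
wrist_force: [0.4, -0.8, -0.2]
gripper_width: 0.0193
grasp_force: 58.8
```

```bash
python3 - <<'E'
from h import *
s=ctrl.read_state(); print(s['position'],s['gripper_width'],s['grasp_force'],s['wrist_force'],s['moment'])
snap('scene','s2.png'); w=snap('wrist','w2.png')
a,r=lean(0); 
# tip expected ~ TCP - (56+62)mm ; hover with tip 40 mm above die
plan(np.array([.566,.160,.086+.118+.040]),r,14)
im=cv2.imread('pics/s2.png'); c=cv2.resize(im[170:320,150:350],None,fx=2.8,fy=2.8)*1.0
cv2.imwrite('pics/c3.png',np.clip(np.vstack([c*1.5]),0,255))
E
```

```text
[ 0.57109393 -0.23828269  0.29014984] 0.0193156054705677 58.83710324764252 [ 0.41639836 -0.767295   -0.18158219] [0.07285454 0.17157267 0.0236022 ]
t 5.35 deg [ 4.93 19.92 -0.05] mm [ -4.  397.6 -41.1] N 14 row [ 0.1095  0.4427 -0.0012 -0.005   0.497  -0.0514] /N [ 0.0078  0.0316 -0.0001 -0.0004  0.0355 -0.0037][ WARN:0@2.415] global loadsave.cpp:1063 imwrite_ Unsupported depth image for selected encoder is fallbacked to CV_8U.
```

View pics/c3.png

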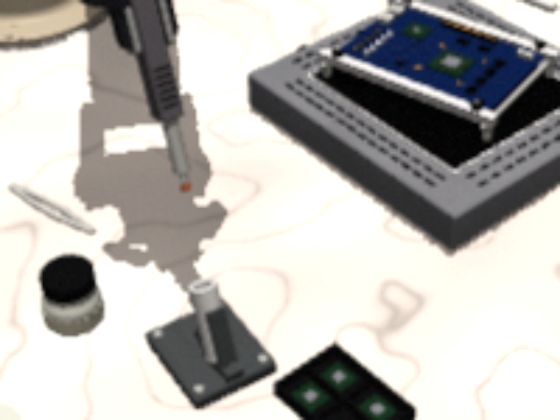

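The probe is clear of the stand, with its copper tip at crop (186,187). Next I turn it upright and carry it to a hover above the die.

>>> arm_command --rows '[[[0.0078, 0.0316, 0, -0.0004, 0.0355, 0, 0], [0.0078, 0.0316, 0, -0.0004, 0.0355, 0, 0], [0.0078, 0.0316, 0, -0.0004, 0.0355, 0, 0], [0.0078, 0.0316, 0, -0.0004, 0.0355, 0, 0], [0.0078, 0.0316, 0, -0.0004, 0.0355, 0, 0], [0.0078, 0.0316, 0, -0.0004, 0.0355, 0, 0], [0.0078, 0.0316, 0, -0.0004, 0.0355, 0, 0], [0.0078, 0.0316, 0, -0.0004, 0.0355, 0, 0], [0.0078, 0.0316, 0, -0.0004, 0.0355, 0, 0], [0.0078, 0.0316, 0, -0.0004, 0.0355, 0, 0], [0.0078, 0.0316, 0, -0.0004, 0.0355, 0, 0], [0.0078, 0.0316, 0, -0.0004, 0.0355, 0, 0], [0.0078, 0.0316, 0, -0.0004, 0.0355, 0, 0], [0.0078, 0.0316, 0, -0.0004, 0.0355, 0, 0], [0, 0, 0, 0, 0, -0.02, 0], [0, 0, 0, 0, 0, -0.02, 0], [0, 0, 0, 0, 0, -0.015, 0], [0, 0, 0, 0, 0, 0, 0], [0, 0, 0, 0, 0, 0, 0]]]'

```text
time_s: 6.93
position: [0.5652, 0.16, 0.2395]
tcp_rot: [-180.0, -0.2, 166.1]
wrist_force: [0.7, -0.2, -0.5]
gripper_width: 0.0193
grasp_force: 59.0
```

```bash
python3 - <<'E'
from h import *
s=ctrl.read_state(); print(s['position'],s['tcp_rot'],s['gripper_width'],s['wrist_force'],s['moment'])
sc=snap('scene','s3.png'); w=snap('wrist','w3.png'); 
tip=s['position']-[0,0,.118]; print(proj('s3.png',tip),proj('w3.png',tip),proj('w3.png',[.566,.160,.086]),proj('s3.png',[.566,.160,.086]))
f=lambda im,x,y,w,h,k:np.clip(cv2.resize(im[y:y+h,x:x+w],None,fx=k,fy=k,interpolation=cv2.INTER_CUBIC)*1.6,0,255).astype(np.uint8)
c1=f(sc,270,115,80,100,5);c2=f(w,230,60,100,125,4)
cv2.imwrite('pics/c4.png',np.hstack([c1,c2]))
E
```

```text
[0.5651779  0.15998342 0.23952302] [-1.79987179e+02 -1.75599118e-01  1.66140030e+02] 0.019254410229588494 [ 0.6709603  -0.15119585 -0.53355383] [ 0.05098346 -0.05594938 -0.02306839]
[311.25226013 181.1724325 ] [281.4032239  197.59162387] [281.62835505 187.98626377] [310.77016763 191.3711635 ]
```

View pics/c4.png

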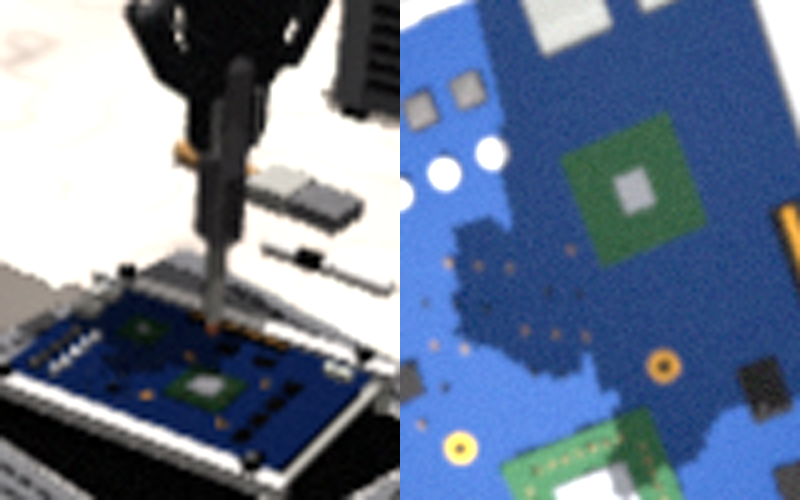

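The scene crop shows the copper tip at (212,328), which is pixel (312.0,180.2), and the die at (208,385), which is (311.2,191.6). The wrist crop was cut too high and shows only the small chip, so I'll re-crop it.

```bash
python3 - <<'E'
from h import *
w=cv2.imread('pics/w3.png'); t=snap('top','t3.png')
f=lambda im,x,y,w,h,k:np.clip(cv2.resize(im[y:y+h,x:x+w],None,fx=k,fy=k,interpolation=cv2.INTER_CUBIC)*1.6,0,255).astype(np.uint8)
cv2.imwrite('pics/c5.png',np.hstack([f(w,230,155,100,120,5)]))
E
```

```text
(no output)
```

View pics/c5.png

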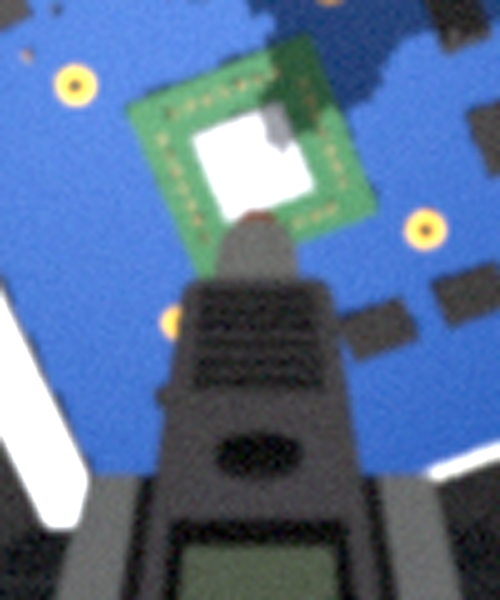

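```bash
python3 - <<'E'
from h import *
from scipy.optimize import least_squares
np.set_printoptions(precision=4,suppress=True)
s=ctrl.read_state()
W=lambda x,y:('w3.png',230+(x+.5)/5-.5,155+(y+.5)/5-.5)
S=lambda x,y:('s3.png',270+(x+.5)/5-.5,115+(y+.5)/5-.5)
tx=R.from_euler('xyz',s['tcp_rot'],degrees=True).apply([1,0,0])
we=W(257,210.5);se=S(212.5,330)
f=lambda X:np.r_[proj('w3.png',X+.004*tx)-we[1:],proj('s3.png',X)-se[1:]]
o=least_squares(f,[.566,.16,.12]); print('tip',o.x,'res',o.fun,'rel TCP',o.x-s['position'])
print('die ws',tri(W(253,163),S(208,385)))
die=tri(W(253,163),S(208,385),('t0.png',195+201.5/5-.5,155+218.5/5-.5)); print('die',die,'tip-die',o.x-die)
E
```

```text
tip [0.5674 0.1592 0.1247] res [ 0.0846  0.0597 -0.3614  0.0426] rel TCP [ 0.0016 -0.0008 -0.1166]
res mm [np.float64(1.4), np.float64(1.4)]
die ws [0.5662 0.1597 0.0852]
res mm [np.float64(1.3), np.float64(1.4), np.float64(0.3)]
die [0.566  0.1599 0.0851] tip-die [ 0.0014 -0.0007  0.0395]
```

>>> arm_command --rows '[[[0, 0, 0, -0.0018, 0.0009, -0.0075, 0], [0, 0, 0, 0, 0, -0.0075, 0], [0, 0, 0, 0, 0, -0.0075, 0], [0, 0, 0, 0, 0, -0.0075, 0], [0, 0, 0, 0, 0, -0.0075, 0], [0, 0, 0, 0, 0, 0, 0], [0, 0, 0, 0, 0, 0, 0], [0, 0, 0, 0, 0, 0, 0]]]'

```text
time_s: 7.75
position: [0.5643, 0.1608, 0.2108]
tcp_rot: [180.0, -0.0, 166.1]
wrist_force: [-0.5, -0.1, -1.2]
gripper_width: 0.0195
grasp_force: 59.1
```

```bash
python3 - <<'E'
from h import *
s=ctrl.read_state(); print(s['position'],s['tcp_rot'],s['wrist_force'],s['moment'])
sc=snap('scene','s4.png'); w=snap('wrist','w4.png')
f=lambda im,x,y,w,h,k:np.clip(cv2.resize(im[y:y+h,x:x+w],None,fx=k,fy=k,interpolation=cv2.INTER_CUBIC)*1.2,0,255).astype(np.uint8)
cv2.imwrite('pics/c6.png',np.hstack([f(sc,285,150,50,75,8),f(w,256,170,50,75,8)]))
E
```

```text
[0.56427715 0.16078885 0.21075437] [ 1.79961974e+02 -1.98828138e-02  1.66140765e+02] [-0.5293998  -0.08229642 -1.22654375] [0.03283347 0.00422475 0.01617677]
```

View pics/c6.png

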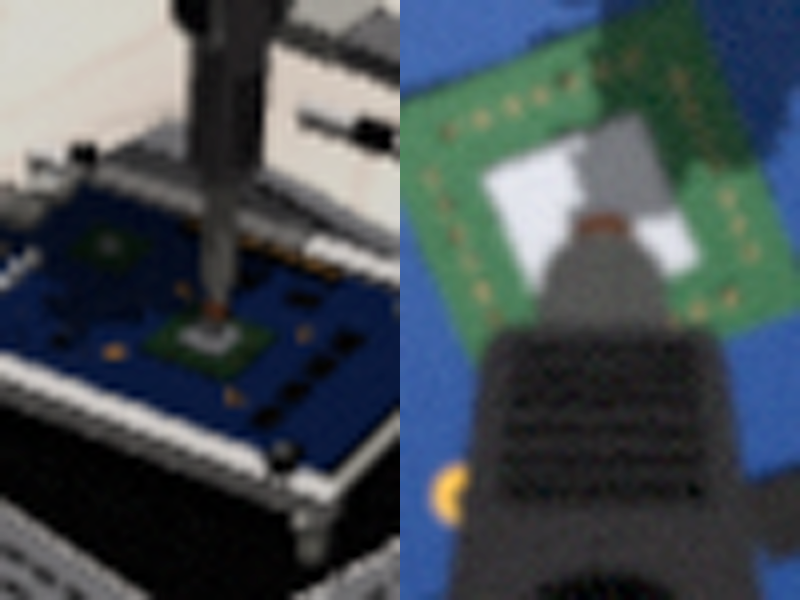

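```bash
python3 - <<'E'
from h import *
from scipy.optimize import least_squares
np.set_printoptions(precision=4,suppress=True,linewidth=200)
s=ctrl.read_state()
W=lambda x,y:('w4.png',256+(x-400+.5)/8-.5,170+(y+.5)/8-.5)
S=lambda x,y:('s4.png',285+(x+.5)/8-.5,150+(y+.5)/8-.5)
tx=R.from_euler('xyz',s['tcp_rot'],degrees=True).apply([1,0,0])
we=W(600,214);se=S(213,322)
o=least_squares(lambda X:np.r_[proj('w4.png',X+.004*tx)-we[1:],proj('s4.png',X)-se[1:]],[.566,.16,.1]); print('tip',o.x,o.fun,o.x-s['position'])
die=tri(W(589,222),S(208,335)); print('die',die,'tip-die',o.x-die, 'die at z.0855',atz(*W(589,222),.0855))
im=cv2.imread('pics/w4.png').astype(int)[193:206,274:290]; print(im[:,:,2]-im[:,:,1]); print(im[:,:,2])
print(ctrl.camera_params('wrist')['extrinsics'][2,:3])
E
```

```text
tip [0.5667 0.1595 0.092 ] [ 0.0541  0.0379 -0.2315  0.0274] [ 0.0024 -0.0013 -0.1189]
res mm [np.float64(0.5), np.float64(0.5)]
die [0.5654 0.1589 0.0859] tip-die [0.0013 0.0005 0.0061] die at z.0855 [0.5651 0.1586 0.0855]
[[ -2  -2  -4  -2  -3   0  -1  -2   1  -2  -1  -2  -1  -2  -3  -8]
 [ -1  -2   0  -3  -4   0  -4   1  -1  -4  -2  -1  -1   0  -2  -7]
 [ -2  -1  -3  -3  -1   0  -1  -1   0   1   0   0  -1   0  -2  -4]
 [ -1  -2  -2  -2   0   4  10  11  10   7   0   1  -2  -2  -1  -4]
 [ -1   0  -1   1  10  19  22  24  23  18   6   3  -4  -2  -1  -3]
 [  0  -1   2   5  17  21  24  23  24  19  11   4   0  -2   0  -2]
 [ -2  -1  -2   2   7  11   8   9   9  11   9   5  -1  -1  -3  -2]
 [ -3   0   0   2   6   3   3   0   1   4   2   1  -1   1  -2  -2]
 [ -3  -2   0   0   2   1  -2   0  -2  -4   0   2   1  -2  -2  -1]
 [ -3  -1  -1   2   1   1  -2  -1  -2  -2   1  -1  -2  -1  -2  -2]
 [ -3   1  -1   0   0   1   0  -2   0   2   0  -2  -2  -1  -2  -4]
 [  1  -1   0   2   3   0  -1  -3  -2  -1  -4   0   2   0  -6 -12]
 [ -3   0   1   1   1   0  -2  -1   0   0  -1   1  -1  -5  -7 -23]]
[[18
[... 193 characters left out ...]
93]
 [190 186 166 128 105  94  93  91  88  91  94 104 106 111 112 118]
 [187 184 162 116  91  86  83  83  81  85  93 120 139 146 150 153]
 [190 184 161 115  83  77  83  83  84  77  94 133 167 176 179 180]
 [184 177 151 102  76  76  78  81  77  77  92 127 161 180 186 184]
 [173 156 122  92  74  71  72  74  71  74  77  95 135 164 179 185]
 [158 120  89  75  73  71  70  70  70  66  70  78 101 132 164 183]
 [131  92  71  72  69  73  70  72  68  67  68  69  74 102 136 171]
 [108  78  71  71  69  70  68  66  69  68  70  69  71  82 113 150]
 [ 93  69  70  70  72  71  72  69  70  67  67  72  73  73  90 109]
 [ 85  68  70  72  69  69  70  71  69  67  69  70  70  70  71  73]]
[-0.2921  0.0721  0.9537]
```

>>> arm_command --rows '[[[0, 0, 0, -0.0015, -0.0005, -0.002, 0], [0, 0, 0, 0, 0, -0.002, 0], [0, 0, 0, 0, 0, -0.001, 0], [0, 0, 0, 0, 0, 0, 0], [0, 0, 0, 0, 0, 0, 0], [0, 0, 0, 0, 0, 0, 0]]]'

```text
time_s: 8.35
position: [0.563, 0.1604, 0.2065]
tcp_rot: [180.0, -0.0, 166.1]
wrist_force: [0.2, 0.3, -0.4]
gripper_width: 0.0192
grasp_force: 59.1
```

```bash
cat > m.py <<'E'
from h import *
F=[];M=[]
for i in range(10): ctrl.grab_frame('wrist'); s=ctrl.read_state(); F.append(s['wrist_force']);M.append(s['moment'])
F=np.array(F);print(s['time_s'],s['position'].round(4),F.mean(0).round(2),F.std(0).round(2),np.mean(M,0).round(3))
E
python3 m.py
```

```text
8.85 [0.5629 0.1604 0.2065] [-0.03  0.15 -1.25] [0.24 0.33 0.31] [-0.01   0.011 -0.006]
```

>>> arm_command --rows '[[[0, 0, 0, 0, 0, -0.00125, 0], [0, 0, 0, 0, 0, -0.00125, 0], [0, 0, 0, 0, 0, 0, 0], [0, 0, 0, 0, 0, 0, 0]]]'

```text
time_s: 9.18
position: [0.5629, 0.1604, 0.2044]
tcp_rot: [180.0, -0.1, 166.1]
wrist_force: [0.3, -0.2, -0.8]
gripper_width: 0.0194
grasp_force: 59.1
```

```bash
python3 m.py
```

```text
9.6833 [0.5629 0.1604 0.2045] [-0.13  0.09 -1.3 ] [0.48 0.36 0.2 ] [0.003 0.002 0.002]
```

>>> arm_command --rows '[[[0, 0, 0, 0, 0, -0.00125, 0], [0, 0, 0, 0, 0, -0.00125, 0], [0, 0, 0, 0, 0, 0, 0], [0, 0, 0, 0, 0, 0, 0]]]'

```text
time_s: 10.02
position: [0.5629, 0.1604, 0.2024]
tcp_rot: [180.0, -0.1, 166.1]
wrist_force: [-0.7, -0.4, -1.7]
gripper_width: 0.0189
grasp_force: 59.1
```

```bash
python3 m.py
```

```text
10.5167 [0.5629 0.1604 0.2025] [-0.19  0.02 -1.22] [0.85 0.29 0.51] [ 0.004  0.002 -0.024]
```

>>> arm_command --rows '[[[0, 0, 0, 0, 0, -0.00125, 0], [0, 0, 0, 0, 0, 0, 0], [0, 0, 0, 0, 0, 0, 0]]]'

```text
time_s: 10.77
position: [0.563, 0.1604, 0.2015]
tcp_rot: [180.0, -0.0, 166.1]
wrist_force: [0.4, 0.3, -0.3]
gripper_width: 0.0195
grasp_force: 59.1
```

```bash
python3 m.py; python3 - <<'E'
from h import *
sc=snap('scene','s5.png'); w=snap('wrist','w5.png')
f=lambda im,x,y,w,h,k:np.clip(cv2.resize(im[y:y+h,x:x+w],None,fx=k,fy=k,interpolation=cv2.INTER_CUBIC)*1.2,0,255).astype(np.uint8)
cv2.imwrite('pics/c7.png',np.hstack([f(sc,285,150,50,75,8),f(w,256,170,50,75,8)]))
E
```

```text
11.2667 [0.5629 0.1604 0.2015] [ 0.37 -0.19 -0.55] [0.57 0.28 0.43] [ 0.036 -0.071 -0.004]
```

View pics/c7.png

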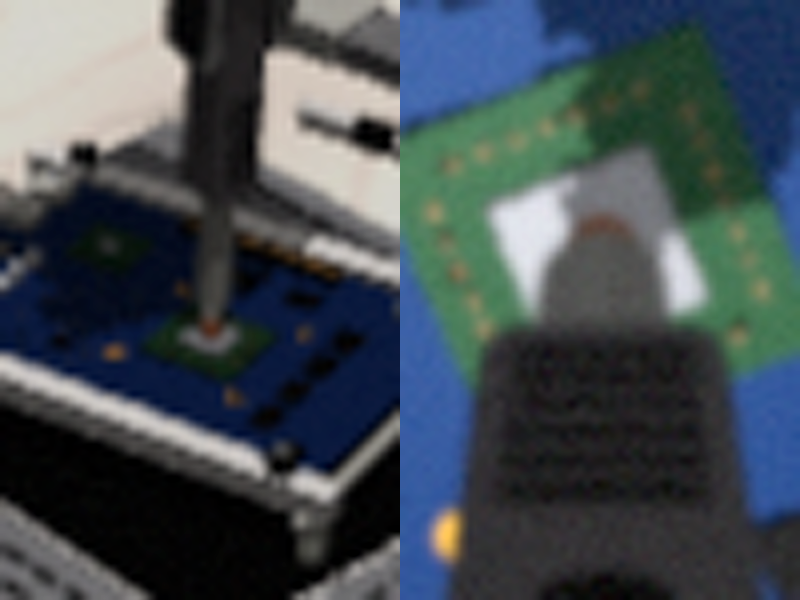

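Force rose 0.7 N: touch at TCP z ≈ 0.202. In the wrist crop the die centre is (597,254) and the tip centre about (603,253), so it is centred to under 1 mm. In the scene crop the copper sits on the die at (211,330). I'll press about 5.5 mm more.

>>> arm_command --rows '[[[0, 0, 0, 0, 0, -0.0012, 0], [0, 0, 0, 0, 0, 0, 0], [0, 0, 0, 0, 0, -0.0012, 0], [0, 0, 0, 0, 0, 0, 0], [0, 0, 0, 0, 0, -0.0012, 0], [0, 0, 0, 0, 0, 0, 0], [0, 0, 0, 0, 0, 0, 0]]]'

```text
time_s: 11.95
position: [0.563, 0.1604, 0.1986]
tcp_rot: [180.0, -0.0, 166.1]
wrist_force: [0.1, 0.1, 0.5]
gripper_width: 0.0196
grasp_force: 59.1
```

```bash
python3 m.py
```

```text
12.45 [0.5629 0.1604 0.1986] [0.36 0.33 0.27] [0.41 0.63 0.41] [ 0.011 -0.161  0.008]
```

>>> arm_command --rows '[[[0, 0, 0, 0, 0, -0.0012, 0], [0, 0, 0, 0, 0, 0, 0], [0, 0, 0, 0, 0, -0.0012, 0], [0, 0, 0, 0, 0, 0, 0], [0, 0, 0, 0, 0, -0.001, 0], [0, 0, 0, 0, 0, 0, 0], [0, 0, 0, 0, 0, 0, 0], [0, 0, 0, 0, 0, 0, 0]]]'

```text
time_s: 13.12
position: [0.563, 0.1604, 0.196]
tcp_rot: [180.0, -0.0, 166.1]
wrist_force: [0.6, -0.2, 0.1]
gripper_width: 0.0192
grasp_force: 59.2
```

```bash
python3 m.py; python3 - <<'E'
from h import *
sc=snap('scene','s6.png'); w=snap('wrist','w6.png')
f=lambda im,x,y,w,h,k:np.clip(cv2.resize(im[y:y+h,x:x+w],None,fx=k,fy=k,interpolation=cv2.INTER_CUBIC)*1.2,0,255).astype(np.uint8)
cv2.imwrite('pics/c8.png',np.hstack([f(sc,285,150,50,75,8),f(w,256,170,50,75,8)]))
E
```

```text
13.6167 [0.563  0.1604 0.1959] [0.99 0.18 0.89] [0.41 0.4  0.45] [ 0.016 -0.201 -0.015]
```

View pics/c8.png

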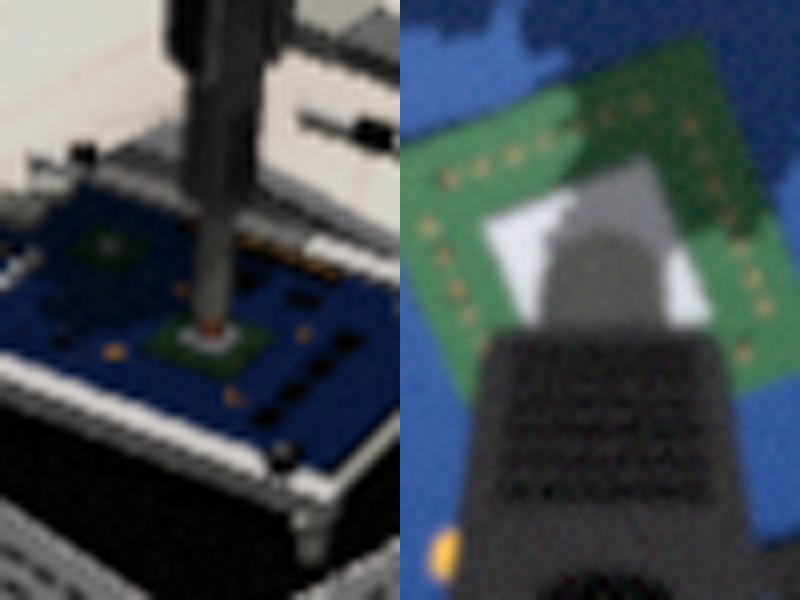

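The net force is about 2.1 N, which matches mid travel. The head is on the die in both views, at scene crop (211,328) and with the wrist-view die centre at (598,271) under the stem.

```bash
python3 -c "
from rig import ctrl
print(ctrl.hand_in())"
```

```text
the job is handed in; nothing more can be done
None
```

I handed the job in with the gripper holding the probe upright on the middle of the large die, pressing with about 2.1 N and its head roughly half in; the hand-in call returned no verdict.

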